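# Snap the last rivet cap onto the carton

## Robot

A 6-joint arm with a two-finger parallel gripper is mounted at the origin on the work surface. World frame = base frame: x ahead of the robot, y to its left, z up, the work surface at z = 0. Lengths are in mm, angles in rad, forces in N, time in s.
With the tool pointing down it reaches from about 400 to 925 mm from the base axis. Payload 12.5 kg.
Tool frame: the origin (TCP) lies on the front face of the gripper's body, between the roots of the fingers; the fingertips stand 78 mm ahead of it and the grasp point (between the pads) lies 59 mm ahead of it (env.nose_length is the distance from the TCP to the fingertips, in mm); z points along the fingers, y is the line along which they close (so a half turn about z gives the same grasp; the last joint's range is limited). The gripper opens to 95 mm and grips with 3 to 60 N. Pads are 20 mm wide; open, the fingers measure 119 mm over their backs; the gripper's body (75 mm by 180 mm) begins 59 mm behind the grasp point.
Start: joints at [-0.106, 0.491, 1.559, -0, 1.092, -0.106], TCP at [625.01, 0.022, 292.261] pointing down, gripper open.
Joint ranges: [-3.1, 3.1], [-0.84, 2.19], [0.05, 2.79], [-1.13, 4.28], [0.06, 2.93], [-2.69, 2.69]. Speed limits (rad/s): [2.22, 2.22, 2.79, 3.14, 3.14, 3.14].

## Interface

Orientations are given as [roll, pitch, yaw] about the fixed x, y, z axes, in that order (R = Rz(yaw) Ry(pitch) Rx(roll)).
In Python, from cell import env gives the robot as it stands.
- The arm moves only by the tool jog_arm, never from a script. Its argument "motion" is a list of rows, each a list of 7 numbers: the turn, a rotation vector about the tool's x, y, z in degrees, then the shift along the tool's x, y, z in mm, then the finger opening in mm, from 0 to 95.1. In form: [[wx, wy, wz, x, y, z, hand], ...]. A call has 1 to 10 rows; each row shifts and turns the commanded pose from where the row before left it, along the tool's axes as they then stand; what a row does not reach is not made up. A row lasts 1/8 s, in which the tool goes at most 62.5 mm and 10.7 degrees, less where a joint would pass 70% of its speed; a pose out of reach is approached as far as the arm can. A call is refused whole if a number of a shift passes 62.5 or a number of a turn 10.7, either way. A call with a gripper value outside its range is refused whole. The fingers move at their own pace and stop on an object; the grip force is fixed at half the most. Time passes only in rows, so rows that do not move let the fingers close. It gives the time, the measured TCP pose, the force, the opening and the grip force at its end, in the units of the state.
- env.state(): the state, without advancing time (a new reading comes with each control period).
- env.read_camera(name): name is "scene" or "side" or "wrist"; returns a dict with "color" (400x640x3 uint8, red, green, blue), "z_map" (400x640 float32, mm along the optical axis (not along the pixel's ray), 0 where there is no reading), "camera_matrix" (3x3 intrinsics, pixels), "world_to_cam" (4x4, takes a point from world to camera coordinates). Camera axes: x right, y up, looking along -z (the intrinsics and any distortion apply to the point x, -y, -z); pixel columns grow to the right and rows downward; lengths in mm; the calibration is good to about 2 mm. A picture is of the moment at which its call begins.
- env.job_done(): hands the job in; it is judged then, once.
Trained networks look in the newest picture that a camera, given by its name, has taken for a name from the list of things; names that differ only in an ending like _2 or _b are one class to them, and where a whole thing is asked for, a point or a joint stands for the part that bears it (a point fixed in the world has none). Each returns a list of dicts, best first, with "score" (0 to 1); they miss things now and then, are a little off and sometimes report something else, mostly with a low value. They report only what shows in the picture. A call takes as long as a camera call.
- env.recognise(camera, thing): "location" ([column, row] in pixels, amid what is visible of it).
The state is a dict: "t": time; "joints": joint angles; "qvel": joint speeds; "tau": joint torques, N m; "eef_pos": TCP position; "tcp_rot": TCP orientation; "ft_force": force on the tool from outside, world axes, zero at the start; "moment": the same for the moment, N m; "opening": opening from 0.0 (shut) to 1.0 (fully open); "grip_force": force on a finger pad.
Only numpy, scipy, OpenCV 4.12 (cv2) and the standard library are available. Lean on these libraries where they do the work, as an engineer would, in place of code of your own. Each camera call takes 0.05 s, during which the arm holds its last target. There are 200 camera calls.

## Task

Close the last rivet on the carton: swing the handle of the cap feeder all the way round to its stop and let it spring back, so that it pushes one cap (only one) out onto its plate. Set that cap on the one rivet stud that has none and press it straight down; when it clicks, keep pressing until it sits flat on the cardboard. Its underside is gummed, so do not let go: finish while still pressing it down firmly, with about 10 N, and leave everything else on the bench where it is.

Things in the scene. Friction and masses are not known exactly. Their poses are not given: they have to be found in the camera images.
- feeder: hand-lever cap feeder, fixed, left or right of the carton: grey base plate 8 mm thick (x -114 to +90 mm, y -116 to +108 mm in its frame) with a steel pivot column, a short clear magazine tube (44 mm outside) and a fan-shaped aluminium pusher lever. Nothing on it is higher than 66 mm above the bench. Origin: under the plate, on the bench; z up
- lever_pivot (a point): point on the upright axis of the lever's pivot column, on top of the base plate (8 mm above the bench), 60 mm along the feeder's +x. The lever turns counter-clockwise seen from above
- lever_grip (a point): middle of the lever's upright handle: a black vertical cylinder 24 mm in diameter, from 28 to 62 mm above the bench, 150 mm from the pivot axis (this point: 45 mm above the bench); it moves with the lever. The flat arm under it is 15 to 24 mm above the bench and ends 10 mm beyond the handle. The side from which to push is free
- lever (a joint): angle of the lever: 0 at rest, 0.95 rad at its stop. A spring takes it back to 0 within about 1.5 s when let go; pushed at the handle it needs 1.5 N at rest, 5.5 N at the stop. The full swing pushes the bottom cap of the stack out along the plate; on the way back the cap stays where it was pushed
- magazine (a point): centre of the bottom cap's place under the magazine tube, on the plate, 85 mm from the pivot axis
- cap_out (a point): where the middle of the pushed-out cap comes to lie (within about 3 mm), on the plate's open part, 8 mm above the bench
- cap: the rivet cap to use, bottom one of the three in the magazine: round, grey plastic, 36 mm in diameter, 19 mm tall, 18 g, flat top, hollow below with a 22 mm opening. Origin: centre of its underside; z up. Keeps upright
- spare1: the cap above it in the magazine, same size; drops one place when the lever has returned. Stays in the magazine
- spare2: the topmost cap in the magazine, same size; stays in the magazine
- carton: shallow closed carton, brown corrugated cardboard, 270 x 190 x 80 mm (x, y, z), fixed; origin: centre of its underside on the bench. Four rivets stand in its top at x = +-95 mm, y = +-60 mm of its frame: three already carry a cap like the one above, one is bare
- stud: the bare rivet stud, grey plastic, on one of the carton's rivet places. Origin: on its axis, level with the cardboard (80 mm up). Tapered nose, tip 16 mm up, 8 mm wide, 20 mm at its foot; under it four sprung prongs, 26 mm across. A cap set over it rests with its underside 10 mm up, needs 10 to 20 N, clicks after 4 mm, then goes easily 6 mm more on to the cardboard, its top 19 mm up
- marker: marker pen lying on the middle of the carton's top, 130 mm long, 17 mm thick; leave it
- cutter: closed safety cutter lying between feeder and carton, 145 x 26 x 19 mm; leave it
- tape: roll of kraft tape, 110 mm across, 48 mm high, beyond the work; leave it
- earmuffs: ear defenders, on the right of the bench, 82 mm high; leave them
- smallbox: small open carton with two flaps up, about 125 mm high, beyond the work; leave it
- tub: red tub with rivet bases, 100 x 130 x 55 mm, beyond the work; leave it
- pump: white pump bottle, 177 mm high, beyond the work; leave it

How it is judged:
By the outcome, as a careful person would: the job done as asked, in the order asked, and still so for the second after the job is handed in, while the arm keeps its last pose, push and grip.
It also fails if it takes over 72 s, if anything falls off the work surface, if the arm or the gripper's body presses on something with over 40 N, if the wrist force passes 120 N, or if a joint passes its speed limit or range.

## Working session

There is one attempt and no reset: what is moved stays moved. The work goes in short steps, Python scripts to look and compute and a tool call to move; the robot and the scene stay as the last step left them, time stands still between calls to the robot, and variables do not carry over. Pictures are saved under pics/ and viewed, at most 10 in all, crops included, and the job is handed in when it is done.

Besides the shell and the picture viewer there is one more tool, called after "Call:" in YAML: its name, and indented under it one key for each argument. jog_arm: Moves the arm, as the interface text tells. Its arguments: {"type":"object","properties":{"motion":{"type":"array"}},"required":["motion"]}

```bash
mkdir -p pics
cat > h.py <<'E'
from cell import env
import numpy as np, cv2
def shot(cam,name=None):
    d=env.read_camera(cam)
    if name: cv2.imwrite('pics/'+name,d['color'][:,:,::-1])
    return d
def w(d,u,v,z=None):
    """pixel -> world by depth, or by plane of height z"""
    K=d['camera_matrix'];T=np.linalg.inv(d['world_to_cam'])
    r=np.linalg.inv(K)@[u,v,1]; r=np.array([r[0],-r[1],-r[2]])
    if z is None:
        return (T@np.append(r*d['z_map'][int(round(v)),int(round(u))],1))[:3]
    o=T[:3,3]; q=T[:3,:3]@r
    return o+q*(z-o[2])/q[2]
E
python3 - <<'E'
from h import *
np.set_printoptions(precision=1,suppress=True)
d={c:shot(c,c+'0.png') for c in('scene','side')}
for c in d:
    for t in ['lever_grip','lever_pivot','magazine','feeder','carton','stud','marker','cutter','cap']:
        r=env.recognise(c,t)
        for x in r[:2]:
            u,v=x['location']; print(c,t,round(x['score'],2),np.round([u,v]),w(d[c],u,v))
print(env.state())
E
```

```text
scene lever_grip 0.83 [452. 229.] [563.7 272.9  22.5]
scene lever_grip 0.68 [279. 114.] [ 455.4 -242.6   90.3]
scene lever_pivot 0.79 [434. 220.] [577.6 224.4  55.5]
scene lever_pivot 0.54 [454. 229.] [566.1 277.4  27. ]
scene magazine 0.66 [436. 218.] [571.2 226.8  56.5]
scene feeder 0.65 [434. 221.] [578.6 224.5  53.1]
scene carton 0.76 [274. 162.] [ 593.  -192.2   77. ]
scene stud 0.64 [277. 114.] [ 458.8 -248.8   91.9]
scene marker 0.69 [278. 146.] [ 554.5 -199.    94.5]
scene marker 0.39 [281. 242.] [754.4 -99.9   1.8]
scene cutter 0.92 [356. 166.] [474.1 -11.   10. ]
scene cutter 0.57 [223. 223.] [ 765.8 -253.9    5.4]
side lever_pivot 0.75 [272. 183.] [526.3 205.   17.8]
side magazine 0.93 [275. 184.] [537.5 208.5  10.9]
side feeder 0.29 [276. 182.] [541.8 220.3   9.1]
side carton 0.71 [322. 262.] [ 529.3 -258.3   82.2]
side stud 0.42 [293. 268.] [ 456.2 -260.    93.1]
side marker 0.68 [329. 241.] [ 571.4 -198.5   81.3]
side cutter 0.54 [273. 227.] [468.2 -10.8  11.1]
{'t': 1.0, 'joints': array([-0.1,  0.5,  1.6,  0. ,  1.1, -0.1]), 'qvel': array([ 0., -0., -0., -0., -0., -0.]), 'tau': array([  0. , -61.2, -25.8,   0.1,   0. ,  -0. ]), 'eef_pos': array([625. ,   0. , 292.3]), 'tcp_rot': array([3.1, 0. , 1.6]), 'ft_force': array([ 0.4,  0.1, -0.7]), 'moment': array([ 0., -0.,  0.]), 'grip_force': 0.0, 'opening': 1.0010089911226656}
```

View pics/scene0.png

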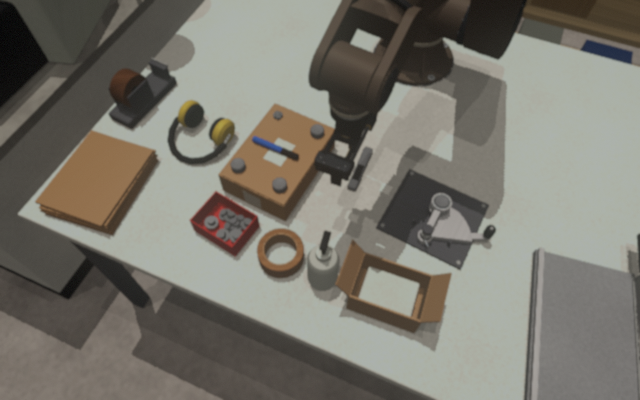

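View pics/side0.png

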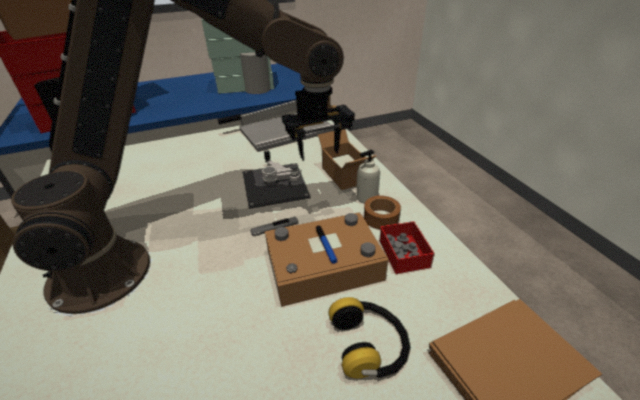

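The picture shows the feeder on the left: magazine at about (441,203), pivot at about (427,232), black handle at (489,231). The bare stud is at (279,114) in scene and (291,268) in side. I'll go above the feeder for a closer look.

Call:
jog_arm:
  motion:
    - [0,0,0,50,-15,-20,40]
    - [0,0,0,50,-15,-20,40]
    - [0,0,0,50,-15,-20,0]
    - [0,0,0,50,-15,-20,0]
    - [0,0,0,0,0,0,0]
    - [0,0,0,0,0,0,0]

```text
t: 1.75
eef_pos: [564.9, 199.9, 372.0]
tcp_rot: [-3.142, 0.0, 1.571]
ft_force: [-0.7, -0.2, -0.4]
opening: 0.425
grip_force: 0.0
```

Run:
```python
from h import *
np.set_printoptions(precision=1,suppress=True)
d=shot('wrist','w1.png')
for t in ['lever_grip','lever_pivot','magazine','feeder','cap_out','cutter']:
    for x in env.recognise('wrist',t)[:2]:
        u,v=x['location']; print(t,round(x['score'],2),np.round([u,v]),w(d,u,v))
s=env.state();print(s['eef_pos'],s['tcp_rot'],s['opening'],s['t'])
np.save('d1.npy',d,allow_pickle=True)
```

```text
lever_grip 0.56 [316. 102.] [556.9 276.2  25.3]
lever_pivot 0.82 [302. 134.] [542.  240.7  62.4]
magazine 0.93 [302. 134.] [541.9 240.3  62.5]
feeder 0.77 [307. 135.] [545.4 236.4  26.1]
cap_out 0.71 [305. 136.] [544.8 237.2  53.6]
[565.2 199.3 372. ] [-3.1  0.   1.6] 0.12885907763381263 2.1
```

View pics/w1.png

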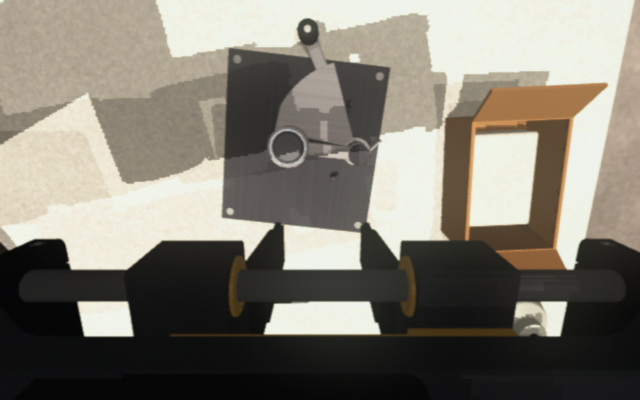

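The wrist view (right = world +x, up = +y) shows the handle at (308,29), pivot at (361,150), magazine at (288,147), and the plate's open part below the magazine at about (290,190). Next I'll fit the feeder frame.

Run:
```python
from h import *
np.set_printoptions(precision=1,suppress=True)
d=np.load('d1.npy',allow_pickle=True).item()
c=[w(d,u,v,8) for u,v in [(229,48),(390,68),(366,232),(222,216)]]
for a in c: print('corner',a)
print('sides',[round(float(np.linalg.norm(c[i]-c[(i+1)%4]))) for i in range(4)])
h=w(d,308,27,62); print('handle62',h,w(d,308,27))
m=w(d,288,147,62);print('mag62',m); 
for z in (40,60,66): print('piv',z,w(d,361,150,z))
# feeder frame orientation tests: +x from mag to pivot
for z in (26,40,60):
    p=w(d,361,150,z); print(z,np.linalg.norm((p-m)[:2]),np.linalg.norm((p-h)[:2]),'ang mag',np.degrees(np.arctan2(*(m-p)[1::-1])),'ang grip',np.degrees(np.arctan2(*(h-p)[1::-1])))
g=cv2.resize(d['color'][10:240,210:410,::-1],None,fx=2.6,fy=2.6,interpolation=cv2.INTER_CUBIC); g=cv2.convertScaleAbs(g,alpha=1.6,beta=10); cv2.imwrite('pics/w1c.png',g)
```

```text
corner [449.  341.7   8. ]
corner [650.6 318.6   8. ]
corner [627.9  98.6   8. ]
corner [424.5 122.2   8. ]
sides [203, 221, 205, 221]
handle62 [549.6 354.5  62. ] [549.7 353.8  65.4]
mag62 [524.9 225.1  62. ]
piv 40 [613.5 219.1  40. ]
piv 60 [611.2 221.5  60. ]
piv 66 [610.5 222.2  66. ]
26 90.53840162009054 152.0086504934736 ang mag 175.110570781927 ang grip 115.56056841090886
40 88.80137358988235 149.78741254252435 ang mag 176.11041802678213 ang grip 115.28370274374198
60 86.36909213025383 146.62050579596632 ang mag 177.60781682314268 ang grip 114.87364343839846
```

View pics/w1c.png

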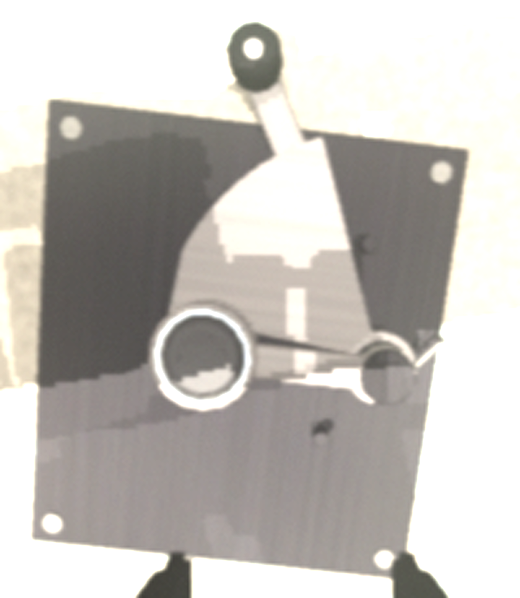

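The fit is good: feeder yaw ≈ -6.5°, pivot ≈ (610,216), magazine ≈ (525,225), handle ≈ (550,353), so rest is at 114° and the stop at 168°. I'll nest the handle between the two finger edges (gap 18 mm) and push along tool -x.

Call:
jog_arm:
  motion:
    - [0,0,9,0,0,0,18]
    - [0,0,9,0,0,0,18]
    - [0,0,9,0,0,0,18]
    - [0,0,9,0,0,0,18]
    - [0,0,9,0,0,0,18]
    - [0,0,0,47,-40,40,18]
    - [0,0,0,47,-40,40,18]
    - [0,0,0,47,-40,40,18]
    - [0,0,0,0,0,0,18]
    - [0,0,0,0,0,0,18]

```text
t: 3.35
eef_pos: [577.8, 356.5, 270.3]
tcp_rot: [3.141, 0.0, 0.785]
ft_force: [-0.5, 0.1, 0.8]
opening: 0.191
grip_force: 0.0
```

Run:
```python
from h import *
np.set_printoptions(precision=1,suppress=True)
d=np.load('d1.npy',allow_pickle=True).item()
b=np.array([w(d,u,v) for u in range(400,620,3) for v in range(60,260,3)]); b=b[(b[:,2]>70)&(b[:,2]<150)]
print('box',b.min(0),b.max(0))
d=shot('side')
for x in env.recognise('side','lever_grip')[:2]: print(x['score'],x['location'],w(d,*x['location']),w(d,*x['location'],45))
s=env.state();print(s['eef_pos'],s['tcp_rot'],s['opening']*95,s['ft_force'])
```

```text
box [726.1  98.   70.1] [844.9 292.5 126. ]
0.55 [279.6, 168.9] [561.6 223.6  56.1] [565.6 241.1  45. ]
[578.1 355.9 271.4] [ 3.1 -0.   0.8] 18.16747283943528 [-0.3 -0.1 -0.1]
```

Call:
jog_arm:
  motion:
    - [0,0,0,22,-18,0,18]
    - [0,0,0,0,0,31,18]
    - [0,0,0,0,0,31,18]
    - [0,0,0,0,0,31,18]
    - [0,0,0,0,0,31,18]
    - [0,0,0,0,0,31,18]
    - [0,0,0,0,0,0,18]
    - [0,0,0,0,0,0,18]

```text
t: 4.45
eef_pos: [581.3, 384.9, 117.2]
tcp_rot: [3.141, -0.002, 0.785]
ft_force: [0.1, 0.3, 0.2]
opening: 0.19
grip_force: 0.0
```

Run:
```python
from h import *
np.set_printoptions(precision=1,suppress=True)
d=shot('wrist','w2.png')
s=env.state();print(s['eef_pos'],s['tcp_rot'],s['ft_force'])
```

```text
[581.3 385.1 117.4] [ 3.1 -0.   0.8] [0.3 0.5 0.2]
```

View pics/w2.png

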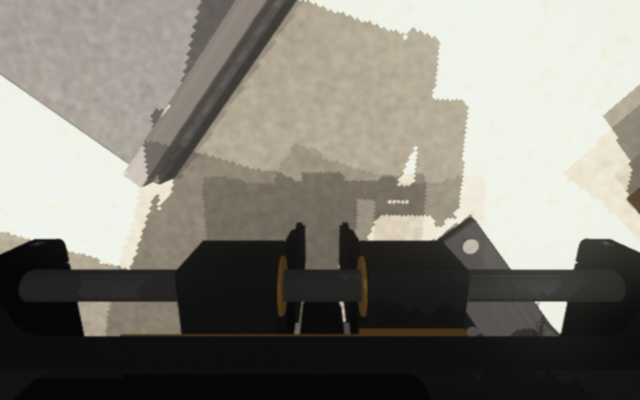

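Call:
jog_arm:
  motion:
    - [0,0,0,-14,0,0,18]
    - [0,0,0,-13.5,0,0,18]
    - [0,0,0,-12.5,-3.6,0,18]
    - [0,0,0,-12.5,-3.6,0,18]
    - [0,0,0,-13,-1.4,0,18]
    - [0,0,0,-13,-1.4,0,18]
    - [0,0,0,-13,1,0,18]
    - [0,0,0,-13,1,0,18]
    - [0,0,0,-12.7,3.2,0,18]
    - [0,0,0,-12.7,3.2,0,18]

```text
t: 5.75
eef_pos: [486.7, 294.2, 115.4]
tcp_rot: [-3.141, -0.0, 0.785]
ft_force: [3.0, 5.5, 1.0]
opening: 0.191
grip_force: 3.4
```

Call:
jog_arm:
  motion:
    - [0,0,0,-12,5.3,0,18]
    - [0,0,0,-12,5.3,0,18]
    - [0,0,0,-5,2.9,0,18]
    - [0,0,0,0,0,0,18]

```text
t: 6.25
eef_pos: [475.8, 264.0, 115.3]
tcp_rot: [-3.141, 0.001, 0.785]
ft_force: [-0.2, 6.3, 0.9]
opening: 0.184
grip_force: 3.6
```

Call:
jog_arm:
  motion:
    - [0,0,0,-4,3,0,18]
    - [0,0,0,0,0,0,18]

```text
t: 6.5
eef_pos: [474.8, 259.2, 115.2]
tcp_rot: [-3.141, 0.001, 0.785]
ft_force: [-1.5, 7.0, 1.4]
opening: 0.191
grip_force: 3.8
```

Call:
jog_arm:
  motion:
    - [0,0,0,-2,1.5,0,18]
    - [0,0,0,0,0,0,18]

```text
t: 6.75
eef_pos: [474.6, 258.1, 115.3]
tcp_rot: [-3.14, -0.001, 0.784]
ft_force: [-4.1, 18.6, 1.5]
opening: 0.191
grip_force: 10.3
```

The force rose sharply at the stop. I'll lift clear so the lever springs back.

Call:
jog_arm:
  motion:
    - [0,0,0,2,-1.5,-10,18]
    - [0,0,0,0,0,-60,18]
    - [0,0,0,0,0,-60,18]
    - [0,0,0,0,0,-60,60]
    - [0,0,0,0,0,-60,60]
    - [0,0,0,0,0,0,60]
    - [0,0,0,0,0,0,60]
    - [0,0,0,0,0,0,60]
    - [0,0,0,0,0,0,60]

```text
t: 7.88
eef_pos: [475.7, 259.3, 364.0]
tcp_rot: [-3.141, 0.002, 0.785]
ft_force: [-0.6, -0.6, -0.3]
opening: 0.626
grip_force: 0.0
```

Run:
```python
from h import *
np.set_printoptions(precision=1,suppress=True)
for c in ('scene','side','wrist'):
  d=shot(c,c+'3.png')
  for t in ['cap','cap_out','lever_grip']:
    for x in env.recognise(c,t)[:3]:
        u,v=x['location']; print(c,t,round(x['score'],2),np.round([u,v]),w(d,u,v))
s=env.state();print(s['eef_pos'],s['tcp_rot'],s['ft_force'])
```

```text
scene cap 0.58 [407. 208.] [552.9 153.7  26.3]
scene cap_out 0.78 [436. 220.] [546.9 232.1   9.5]
scene lever_grip 0.63 [454. 229.] [564.2 278.9  25.3]
side cap 0.58 [330. 242.] [ 573.1 -203.8   82.9]
side cap 0.42 [282. 188.] [546.4 151.6  27.9]
side cap_out 0.87 [275. 187.] [531.4 186.9  13. ]
side lever_grip 0.8 [278. 171.] [551.5 210.5  56.6]
side lever_grip 0.46 [362. 349.] [ 517.4 -495.3   80.9]
wrist cap 0.64 [419. 179.] [551.1 157.9  26.8]
wrist cap 0.59 [616. 128.] [763.8  37.5  32.7]
wrist cap_out 0.81 [372. 139.] [541.9 241.6  50.8]
wrist lever_grip 0.72 [356. 107.] [555.5 280.3  25.8]
wrist lever_grip 0.22 [371. 158.] [525.9 225.5  45. ]
[475.8 259.4 365.3] [ 3.1 -0.   0.8] [-0.7  0.5  0.1]
```

```bash
cat >> h.py <<'E'
def disc(d,c,z0,z1,r=30):
    """xy centre/diameter of the flat disc seen in depth near c between heights"""
    K=d['camera_matrix'];T=np.linalg.inv(d['world_to_cam']);Z=d['z_map']
    v,u=np.mgrid[:400,:640]
    P=np.stack([(u-K[0,2])/K[0,0]*Z,-(v-K[1,2])/K[1,1]*Z,-Z],-1)@T[:3,:3].T+T[:3,3]
    m=(Z>0)&(P[...,2]>z0)&(P[...,2]<z1)&(np.hypot(P[...,0]-c[0],P[...,1]-c[1])<r)
    q=P[m]
    return q[:,:2].mean(0),cv2.minEnclosingCircle(q[:,:2].astype(np.float32)),len(q),np.median(q[:,2])
E
python3 - <<'E'
from h import *
d=shot('wrist','w4.png')
print(disc(d,(551,156),23,32))
cv2.imwrite('pics/w4c.png',cv2.resize(d['color'][60:260,280:480,::-1],None,fx=2.5,fy=2.5))
E
```

```text
(array([549.936676  , 155.21298167]), ((549.8744506835938, 154.59738159179688), 18.14903450012207), 590, np.float64(26.3569152392094))
```

View pics/w4c.png

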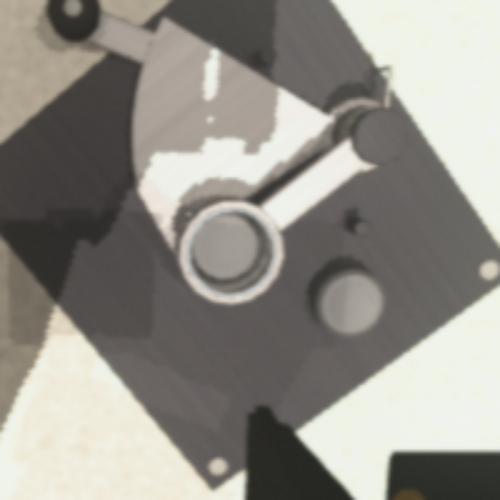

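One cap is out at about (550,155) with diameter 36, and the lever is back at rest. Now I'll move over the cap.

Call:
jog_arm:
  motion:
    - [0,0,0,-5.4,31.6,25,65]
    - [0,0,0,-5.4,31.6,25,65]
    - [0,0,0,-5.4,31.6,25,65]
    - [0,0,0,-5.4,31.6,25,65]
    - [0,0,0,0,0,35,65]
    - [0,0,0,0,0,35,65]
    - [0,0,0,0,0,35,65]
    - [0,0,0,0,0,0,65]
    - [0,0,0,0,0,0,65]

```text
t: 9.65
eef_pos: [550.4, 154.9, 161.4]
tcp_rot: [3.141, -0.001, 0.785]
ft_force: [-0.2, 0.0, -0.1]
opening: 0.684
grip_force: 0.0
```

Run:
```python
from h import *
s=env.state();print(s['eef_pos'],s['tcp_rot'],s['ft_force'],s['opening']*95)
R=cv2.Rodrigues(np.eye(3))[0]
print((550-s['eef_pos'][0]+155-s['eef_pos'][1])*.7071,(550-s['eef_pos'][0]-155+s['eef_pos'][1])*.7071)
```

```text
[550.43280731 154.8857364  161.42555933] [ 3.14078502e+00 -1.08803656e-03  7.85459781e-01] [-0.20667279  0.0105519  -0.1083376 ] 64.95810763478335
-0.22524225749126528 -0.3868338356830224
```

Call:
jog_arm:
  motion:
    - [0,0,0,0,0,25,65]
    - [0,0,0,0,0,25,65]
    - [0,0,0,0,0,15,65]
    - [0,0,0,0,0,6.5,65]
    - [0,0,0,0,0,0,50]
    - [0,0,0,0,0,0,30]
    - [0,0,0,0,0,0,20]
    - [0,0,0,0,0,0,20]
    - [0,0,0,0,0,0,20]

```text
t: 10.78
eef_pos: [550.1, 154.8, 89.2]
tcp_rot: [3.141, -0.001, 0.785]
ft_force: [-0.3, -0.0, 6.3]
opening: 0.371
grip_force: 30.0
```

Call:
jog_arm:
  motion:
    - [0,0,0,0,0,-10,20]
    - [0,0,0,0,0,-40,20]
    - [0,0,0,0,0,-50,20]
    - [0,0,0,0,0,-50,20]
    - [0,0,0,0,0,-50,20]
    - [0,0,0,0,0,0,20]

```text
t: 11.52
eef_pos: [550.5, 154.9, 292.9]
tcp_rot: [3.138, -0.006, 0.785]
ft_force: [-0.3, 0.2, -0.4]
opening: 0.369
grip_force: 30.0
```

Call:
jog_arm:
  motion:
    - [0,0,0,-42,22,0,20]
    - [0,0,0,-42,22,0,20]
    - [0,0,0,-42,22,0,20]
    - [0,0,0,-42,22,0,20]
    - [0,0,0,-42,22,0,20]
    - [0,0,0,-42,22,0,20]
    - [0,0,0,-42,22,0,20]
    - [0,0,0,-42,22,0,20]
    - [0,0,0,-42,22,0,20]
    - [0,0,0,0,0,0,20]

```text
t: 12.78
eef_pos: [421.5, -254.6, 287.9]
tcp_rot: [-3.14, 0.0, 0.782]
ft_force: [1.1, 0.4, -1.3]
opening: 0.373
grip_force: 30.0
```

Run:
```python
from h import *
np.set_printoptions(precision=1,suppress=True)
d=shot('wrist','w5.png')
for t in ['stud','cap']:
    for x in env.recognise('wrist',t)[:3]:
        u,v=x['location']; print(t,round(x['score'],2),np.round([u,v]),w(d,u,v),w(d,u,v,88))
s=env.state();print(s['eef_pos'],s['tcp_rot'],s['ft_force'],s['opening']*95,s['grip_force'])
np.save('d5.npy',d,allow_pickle=True)
```

```text
stud 0.78 [346. 160.] [ 455.1 -249.2   94.7] [ 454.8 -250.2   88. ]
cap 0.61 [322. 242.] [ 426.6 -249.5  225.8] [ 386.8 -289.2   88. ]
[ 422.5 -251.9  288.3] [-3.1 -0.   0.8] [-0.1 -0.3  0.4] 35.01476702105825 30.000034170225263
```

View pics/w5.png

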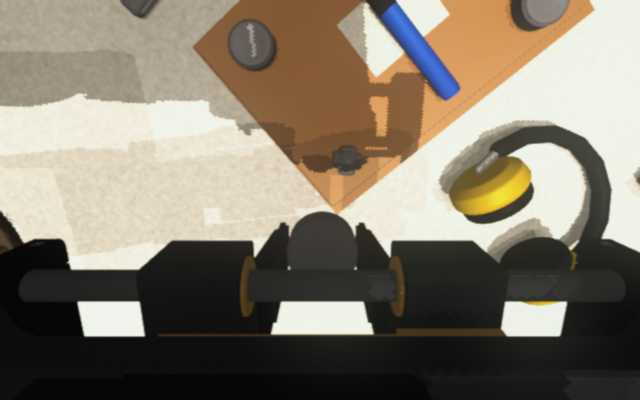

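The wrist view shows the bare stud at (347,159), the held cap at (322,240) in the fingers, and the neighbouring cap at (252,44). I'll refine the stud position.

Run:
```python
from h import *
d=np.load('d5.npy',allow_pickle=True).item()
print(disc(d,(455,-250),85,100,22)); print(disc(d,(455,-250),90,100,22))
c=w(d,252,44,99);print(c); print(disc(d,c[:2],94,103,25))
c=env.state()['eef_pos']; print('held',disc(d,c[:2],c[2]-90,c[2]-50,35))
for p in [(455,-250)]: print(c,(p[0]-c[0]+p[1]-c[1])*.7071,(p[0]-c[0]-p[1]+c[1])*.7071)
```

```text
(array([ 455.15280364, -250.44459403]), ((454.7730407714844, -251.2394561767578), 13.609777450561523), 694, np.float64(91.32894423514068))
(array([ 455.13402378, -250.76726161]), ((454.63165283203125, -251.2676544189453), 12.175638198852539), 462, np.float64(92.8374522444561))
[ 466.56505214 -133.68826047   99.        ]
(array([ 465.72038744, -132.33926263]), ((465.45367431640625, -131.9118194580078), 18.0502986907959), 1839, np.float64(98.36102331411655))
held (array([ 425.4316411 , -250.02860851]), ((427.0039978027344, -248.24981689453125), 25.749530792236328), 4433, np.float64(224.86642409922706))
[ 422.49203506 -251.88950532  288.25417213] 24.32245122370036 21.650312798905986
```

Call:
jog_arm:
  motion:
    - [0,0,0,11.8,11.1,0,20]
    - [0,0,0,11.8,11.1,0,20]
    - [0,0,0,0,0,30,20]
    - [0,0,0,0,0,30,20]
    - [0,0,0,0,0,30,20]
    - [0,0,0,0,0,10,20]
    - [0,0,0,0,0,0,20]
    - [0,0,0,0,0,0,20]

```text
t: 13.92
eef_pos: [455.6, -251.6, 189.7]
tcp_rot: [3.14, -0.0, 0.786]
ft_force: [0.1, -0.1, 0.4]
opening: 0.365
grip_force: 30.0
```

Run:
```python
from h import *
d=shot('side')
s=env.state();c=s['eef_pos'];p=(454.9,-250.9);print(c,s['tcp_rot'],s['ft_force'],(p[0]-c[0]+p[1]-c[1])*.7071,(p[0]-c[0]-p[1]+c[1])*.7071)
cv2.imwrite('pics/s6.png',cv2.resize(d['color'][170:310,220:400,::-1],None,fx=4,fy=4,interpolation=cv2.INTER_CUBIC))
```

```text
[ 455.48722215 -251.65277565  189.72987786] [ 3.13988803e+00 -3.20187432e-04  7.85611116e-01] [ 0.17469983 -0.16044947  0.17013301] 0.11706287412449899 -0.9475124449247634
```

View pics/s6.png

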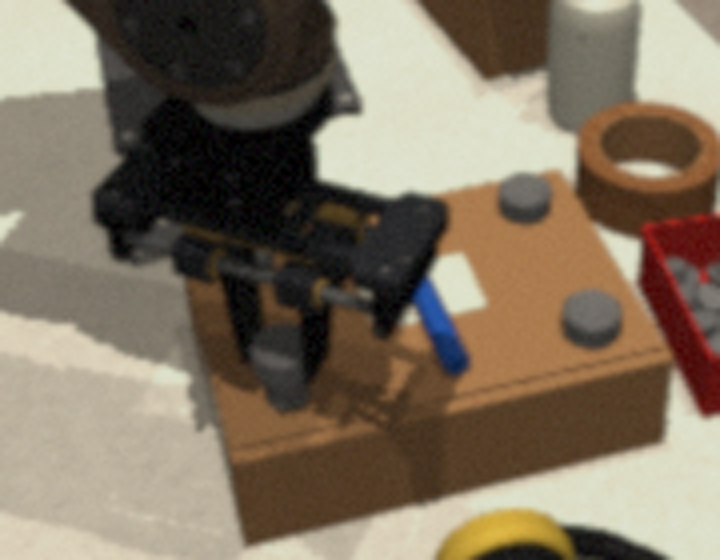

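The crop shows the cap gripped at (280,355) directly above the stud at (290,390). Lowering.

Call:
jog_arm:
  motion:
    - [0,0,0,0,-0.9,8,20]
    - [0,0,0,0,0,6,20]
    - [0,0,0,0,0,3,20]
    - [0,0,0,0,0,0,20]

```text
t: 14.48
eef_pos: [454.4, -250.9, 171.5]
tcp_rot: [-3.141, -0.0, 0.785]
ft_force: [-1.0, -0.3, -0.4]
opening: 0.369
grip_force: 30.0
```

Call:
jog_arm:
  motion:
    - [0,0,0,0,0,2,20]
    - [0,0,0,0,0,0,20]

```text
t: 14.72
eef_pos: [454.9, -251.2, 170.1]
tcp_rot: [3.14, -0.0, 0.785]
ft_force: [3.1, -1.3, 3.5]
opening: 0.369
grip_force: 30.0
```

Call:
jog_arm:
  motion:
    - [0,0,0,0.2,0.5,1,20]
    - [0,0,0,0,0,0,20]

```text
t: 14.98
eef_pos: [455.3, -251.3, 169.4]
tcp_rot: [3.14, -0.0, 0.785]
ft_force: [0.8, 0.7, 6.9]
opening: 0.373
grip_force: 30.0
```

Call:
jog_arm:
  motion:
    - [0,0,0,0,0,1,20]
    - [0,0,0,0,0,0,20]

```text
t: 15.22
eef_pos: [455.4, -251.4, 168.5]
tcp_rot: [3.139, -0.0, 0.785]
ft_force: [2.5, 0.3, 6.4]
opening: 0.371
grip_force: 30.0
```

Call:
jog_arm:
  motion:
    - [0,0,0,0,0,1,20]
    - [0,0,0,0,0,0,20]

```text
t: 15.48
eef_pos: [455.2, -251.3, 167.2]
tcp_rot: [3.14, -0.0, 0.785]
ft_force: [3.3, 0.2, 3.5]
opening: 0.37
grip_force: 30.0
```

Run:
```python
from h import *
np.set_printoptions(precision=1,suppress=True)
d=shot('wrist','w7.png'); d5=np.load('d5.npy',allow_pickle=True).item()
s=env.state();c=s['eef_pos'];print(c,s['ft_force'],s['tcp_rot'])
for e,z in ((d5,288.25),(d,c[2])):
    print([round(float(z-w(e,u,v)[2]),1) for u,v in ((322,225),(322,235),(322,245),(322,255),(310,240),(335,240))])
a=d5['color'][200:275,230:420,::-1];b=d['color'][200:275,230:420,::-1]
cv2.imwrite('pics/w7c.png',cv2.resize(np.vstack([a,b]),None,fx=3.5,fy=3.5))
```

```text
[ 455.2 -251.2  167.1] [2.9 0.1 0.8] [ 3.1 -0.   0.8]
[62.9, 62.3, 62.7, 63.5, 62.2, 63.1]
[63.5, 61.5, 63.2, 63.1, 63.1, 62.3]
```

View pics/w7c.png

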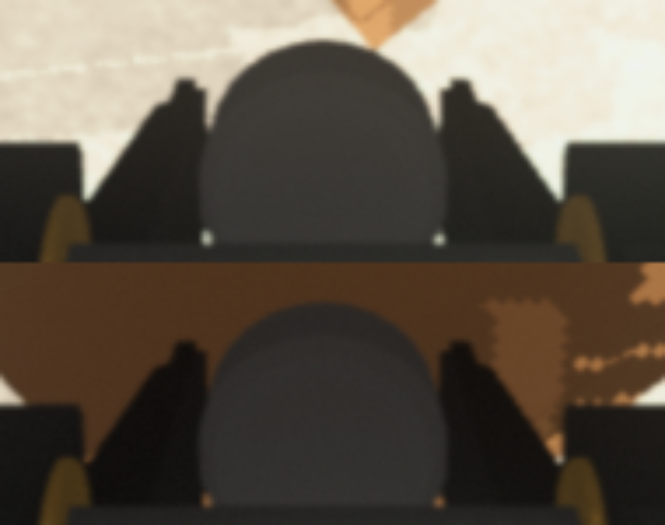

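The cap has not slipped in the fingers (same view, top still 62–63 mm below the TCP). I'll keep pressing.

Call:
jog_arm:
  motion:
    - [0,0,0,0,0,1,20]
    - [0,0,0,0,0,0,20]

```text
t: 15.78
eef_pos: [455.1, -251.2, 165.4]
tcp_rot: [3.141, -0.0, 0.785]
ft_force: [5.2, -0.8, -1.8]
opening: 0.372
grip_force: 30.0
```

Call:
jog_arm:
  motion:
    - [0,0,0,0,0,1,20]
    - [0,0,0,0,0,0,20]

```text
t: 16.02
eef_pos: [454.9, -251.1, 164.1]
tcp_rot: [-3.141, -0.0, 0.785]
ft_force: [5.5, -1.0, -9.1]
opening: 0.374
grip_force: 30.0
```

Call:
jog_arm:
  motion:
    - [0,0,0,0,0,1,20]
    - [0,0,0,0,0,0,20]

```text
t: 16.27
eef_pos: [454.7, -250.9, 162.9]
tcp_rot: [-3.14, 0.0, 0.785]
ft_force: [5.5, -0.5, -10.2]
opening: 0.37
grip_force: 30.0
```

Call:
jog_arm:
  motion:
    - [0,0,0,0.2,0.2,1,20]
    - [0,0,0,0,0,0,20]

```text
t: 16.52
eef_pos: [454.8, -250.9, 162.3]
tcp_rot: [-3.14, 0.0, 0.785]
ft_force: [2.5, -0.8, -8.1]
opening: 0.372
grip_force: 30.0
```

Call:
jog_arm:
  motion:
    - [0,0,0,0.2,0.2,1,20]
    - [0,0,0,0,0,0,20]

```text
t: 16.77
eef_pos: [455.2, -251.0, 161.8]
tcp_rot: [-3.141, 0.0, 0.785]
ft_force: [-0.2, -0.8, -2.9]
opening: 0.37
grip_force: 30.0
```

Call:
jog_arm:
  motion:
    - [0,0,0,0,0,1,20]
    - [0,0,0,0,0,0,20]

```text
t: 17.02
eef_pos: [455.3, -251.1, 161.2]
tcp_rot: [3.141, 0.0, 0.785]
ft_force: [-1.0, 1.6, 4.6]
opening: 0.371
grip_force: 30.0
```

Call:
jog_arm:
  motion:
    - [0,0,0,0,0,0.7,20]
    - [0,0,0,0,0,0,20]

```text
t: 17.27
eef_pos: [455.3, -251.1, 161.2]
tcp_rot: [3.141, -0.0, 0.786]
ft_force: [-3.4, 2.2, 14.2]
opening: 0.369
grip_force: 30.0
```

Call:
jog_arm:
  motion:
    - [0,0,0,-0.1,0.1,-0.2,20]
    - [0,0,0,0,0,0,20]
    - [0,0,0,0,0,0,20]
    - [0,0,0,0,0,0,20]

```text
t: 17.77
eef_pos: [455.3, -251.1, 161.1]
tcp_rot: [3.141, -0.0, 0.786]
ft_force: [-4.3, 3.3, 13.0]
opening: 0.369
grip_force: 30.0
```

Run:
```python
from h import *
np.set_printoptions(precision=1,suppress=True)
d=shot('wrist')
s=env.state();c=s['eef_pos'];print(c,s['ft_force'],s['t'])
print([round(float(c[2]-w(d,u,v)[2]),1) for u,v in ((322,225),(322,235),(322,245),(322,255),(310,240),(335,240))])
d=shot('side')
s=env.state();print(s['ft_force'],s['grip_force'])
```

```text
[ 455.3 -251.1  161.2] [-3.7  3.5 12.3] 17.825
[62.6, 63.3, 63.3, 63.1, 63.5, 61.7]
[-3.   3.1 12.8] 30.003026102464077
```

Call:
jog_arm:
  motion:
    - [0,0,0,0,0.2,-0.2,20]
    - [0,0,0,0,0,0,20]
    - [0,0,0,0,0,0,20]
    - [0,0,0,0,0,0,20]

```text
t: 18.38
eef_pos: [455.3, -251.1, 161.2]
tcp_rot: [-3.141, -0.0, 0.785]
ft_force: [-2.6, 2.9, 9.8]
opening: 0.37
grip_force: 30.0
```

```bash
python3 -c "
from cell import env
print(env.state()['ft_force']); print(env.job_done())"
```

```text
[-2.62348038  2.88829744  9.84728981]
the job is handed in; nothing more can be done
None
```

The feeder pushed out one cap. It clicked onto the bare stud and sits flat on the cardboard, and I handed the job in at about 18 s still gripping it and pressing down with about 10 N.

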